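Close up the herb organiser

TASK

Close up the herb organiser on the dispensary counter: with the fingertips, gently push both open drawers fully home and push the raised lid of the bin over and down until it is shut, in any order. Pick nothing up and do not slam anything: the little bottle and the pot in the drawers must stay standing, and the other things on the counter stay where they are.

Things in the scene. Friction and masses are not known exactly. Their poses are not given: they have to be found in the camera images.
- drawer_bottle (a joint): Slide of one drawer of the herb organiser, in m: 0 = fully home, grows as the drawer stands out towards the robot (along -x of its module), at most 0.11; starts 0.065 to 0.09. About 2 N of friction; it stays where it is left, with no spring or latch. The small amber bottle stands loose in it.
- drawer_bottle_front (a point): Centre of the outer face of that drawer's plain plywood front panel: 131 mm wide, 92 mm high, 12 mm thick, no handle (painted-on finger hole and label only). x points into the drawer (closing direction), y along the panel, z up. Face centre 64 mm, panel top edge 110 mm above the counter. Behind it a tray 110 mm wide, 135 mm long, 50 mm high sides.
- drawer_pot (a joint): Slide of the other drawer, the same in every way as drawer_bottle; the small white pot stands loose in it.
- drawer_pot_front (a point): Centre of the outer face of the other drawer's front panel; same size and axes as drawer_bottle_front.
- lid (a joint): Hinge of the bin's flat lid, in rad: 0 = shut, lying level on the bin; 1.57 = upright; starts 1.25 to 1.75. Stiff hinge (0.16 N m of friction): the lid stays at any angle where it is left and does not fall shut, so it must be pushed all the way down.
- lid_hinge (a point): Middle of the lid's hinge line, fixed to the bin, 102 mm above the counter; the line runs along x (away from the robot), z up. The plywood lid, 150 mm along x, 135 mm wide, 10 mm thick, extends to -y when shut (upper face 112 mm above the counter) and opens up and over to +y. Its underside passes through the hinge line. Push its upper face, which looks to +y (left) when upright.
- lid_edge (a point): Middle of the lid's free edge, on the upper face, 135 mm from the hinge line; moves with the lid (point axes equal those of lid_hinge when shut).
- organiser: Fixed wooden board 200 x 480 x 12 mm carrying three plywood modules in a row along its y, 150 mm apart, in any order: two drawer modules and one lidded bin of paper packets, each 150 deep, 135 wide, tops 112 mm above the counter, fronts to the robot. Origin: centre of its underside; x away from the robot; the modules share its yaw.
- dropper: Small amber bottle, 30 mm across, 62 mm high, about 60 g, standing loose in drawer_bottle's tray (tray floor 28 mm above the counter), close behind the front panel. Origin: centre of its underside, z up its axis. It must stay standing.
- pot: Small white plastic pot, 39 mm across, 46 mm high, about 50 g, standing loose in drawer_pot's tray in the same way. Origin: centre of its underside, z up its axis. It must stay standing.
- big_bottle: Bystander: large amber bottle, 74 mm across, 190 mm high, on the counter to the right of the organiser. Origin: centre of its underside.
- herb_jar: Bystander: green glass jar, 100 mm across, 150 mm high, on the counter to the left of the organiser. Origin: centre of its underside.
- calculator: Bystander: black desk calculator, 150 x 105 x 22 mm, flat on the counter at the left front. Origin: centre of its underside.
Mind the look-alikes: they are no part of the job. What is meant by the dropper is not green, red or yellow, and is the smaller of those in its own colour.

How it is judged:
By the outcome, as a careful person would: the job done as asked, in the order asked, and still so for the second after the job is handed in, with the robot touching nothing.
It also fails if it takes over 64 s, if anything falls off the work surface, if the arm or the gripper's body presses on something with over 40 N, if the wrist force passes 120 N, or if a joint passes its speed limit or range.

ROBOT

A 7-joint arm with a two-finger parallel gripper is mounted at the origin on the work surface. World frame = base frame: x ahead of the robot, y to its left, z up, the work surface at z = 0. Lengths are in m, angles in rad, forces in N, time in s.
With the tool pointing down it reaches from about 0.375 to 0.925 m from the base axis. Payload 3.1 kg.
Tool frame: the origin (TCP) lies between the finger pads; the fingertips stand 19 mm ahead of it and the grasp point (between the pads) is the TCP; z points along the fingers, y is the line along which they close (so a half turn about z gives the same grasp; the last joint's range is limited). The gripper opens to 85 mm and grips with 20 to 120 N. Pads are 22 mm wide; open, the fingers measure 114 mm over their backs; the gripper's body (76 mm by 85 mm) begins 54 mm behind the grasp point. The pads swing forward as they close: fully open they stand 13 mm farther back than shut.
Start: joints at [1.11, 0.383, 0.044, 1.598, -0.018, 1.161, -0.05], TCP at [0.231, -0.608, 0.25] pointing down, gripper open.
Joint ranges: [-2.61, 2.61], [-0.41, 2.15], [-1.48, 1.57], [0, 2.5], [-1.57, 4.71], [0.05, 1.97], [-2.85, 2.85]. Speed limits (rad/s): [2.79, 2.79, 3.14, 3.14, 3.14, 3.14, 3.14].

INTERFACE

Orientations are given as a unit quaternion [x, y, z, w].
In Python, from bench import move_ptp, movel, move_j, move_gripper, pause, inverse_kinematics, read_camera, camera_params, MotionError, sign_off, look_for, tip_of, read_time_s, read_qpos, read_joint_vel, read_effort, read_eef_pos, read_tcp_rot, read_ft_force, read_ft_torque, read_finger_gap, read_grasp_force gives the robot as it stands. Calls block until the motion is done:
- move_ptp(position, orientation): joint-space move of the TCP to a pose.
- movel(position, orientation=None, speed=0.15): straight line of the TCP; orientation=None keeps the orientation; speed is the mean speed in m/s.
- move_j(angles): joint-space move.
- move_gripper(opening, effort=None): finger opening in m; effort is the grip in N (None keeps the last); returns when the fingers have stopped.
- pause(seconds).
- inverse_kinematics(position, orientation): joint angles nearest the present ones, or None.
- read_camera(name): name is "scene" or "top" or "wrist"; returns the picture (420x560x3 uint8, red, green, blue); there is no depth.
- camera_params(name): a dict with "K" (3x3 intrinsics, pixels), "camera_from_world" (4x4, takes a point from world to camera coordinates). Camera axes: x right, y down, z forward; pixel columns grow to the right and rows downward; lengths in m; the calibration is good to about 2 mm. A picture is of the moment at which its call begins: read the wrist's pose just before it. camera_params takes no time and is no camera call; for the wrist camera it gives the pose at the moment of the call.
A pose or a line that the arm cannot do raises MotionError and nothing moves.
- sign_off(): hands the job in; it is judged then, once.
Trained networks look in the newest picture that a camera, given by its name, has taken for a name from the list of things; names that differ only in an ending like _2 or _b are one class to them, and where a whole thing is asked for, a point or a joint stands for the part that bears it (a point fixed in the world has none). Each returns a list of dicts, best first, with "confidence" (0 to 1); they miss things now and then, are a little off and sometimes report something else, mostly with a low value. They report only what shows in the picture. A call takes as long as a camera call. They do not tell look-alikes from the thing itself.
- look_for(camera, name): "at" ([column, row] in pixels, amid what is visible of it).
- tip_of(camera, name): "at" ([column, row] in pixels: a listed point, or the origin of a listed thing).
Readings, each from a call of its own:
- read_time_s(): time.
- read_qpos(): joint angles.
- read_joint_vel(): joint speeds.
- read_effort(): joint torques, N m.
- read_eef_pos(): TCP position.
- read_tcp_rot(): TCP orientation.
- read_ft_force(): force on the tool from outside, world axes, zero at the start.
- read_ft_torque(): the same for the moment, N m.
- read_finger_gap(): finger opening in m.
- read_grasp_force(): force on a finger pad.
Only numpy, scipy, OpenCV 4.12 (cv2) and the standard library are available. Lean on these libraries where they do the work, as an engineer would, in place of code of your own. Each camera call takes 0.05 s, during which the arm holds its last target. There are 200 camera calls.

## Working session

There is one attempt and no reset: what is moved stays moved. The work goes in short steps, each a Python script; the robot and the scene stay as the last script left them, time stands still between calls to the robot, and variables do not carry over. Pictures are saved under pics/ and viewed, at most 10 in all, crops included, and the job is handed in when it is done.

```bash
mkdir -p pics
cat > h.py <<'E'
import numpy as np, cv2
from bench import *
def snap(c,f):
    im=read_camera(c); cv2.imwrite('pics/'+f,im[:,:,::-1].copy()); return im
def ray(c,uv,z,P=None):
    P=P or camera_params(c); K=np.array(P["K"]);T=np.array(P["camera_from_world"])
    R,t=T[:3,:3],T[:3,3]; o=-R.T@t; d=R.T@np.linalg.inv(K)@np.array([uv[0],uv[1],1.])
    return o+d*(z-o[2])/d[2]
def proj(c,p):
    P=camera_params(c); K=np.array(P["K"]);T=np.array(P["camera_from_world"])
    q=K@(T[:3,:3]@np.array(p)+T[:3,3]); return q[:2]/q[2]
E
python3 - <<'E'
from h import *
a=snap('scene','s.png');b=snap('top','t.png')
Z=dict(drawer_bottle_front=.064,drawer_pot_front=.064,lid_hinge=.102,lid_edge=.2,organiser=0,dropper=.028,pot=.028,big_bottle=0,herb_jar=0,calculator=0)
for c in('scene','top'):
  for n,z in Z.items():
    for r in tip_of(c,n)[:2]:
      print(c,n,np.round(r['at']),round(r['confidence'],2),ray(c,r['at'],z).round(3))
print(read_time_s(),read_eef_pos(),read_tcp_rot())
E
```

```text
scene drawer_bottle_front [250. 261.] 0.76 [ 0.487 -0.126  0.064]
scene drawer_bottle_front [171. 375.] 0.47 [ 0.539 -0.46   0.064]
scene drawer_pot_front [281. 226.] 0.8 [0.48  0.029 0.064]
scene drawer_pot_front [247. 259.] 0.23 [ 0.477 -0.123  0.064]
scene lid_hinge [366. 188.] 0.71 [0.619 0.262 0.102]
scene lid_edge [371. 144.] 0.95 [0.593 0.335 0.2  ]
scene dropper [250. 335.] 0.73 [ 0.599 -0.283  0.028]
scene dropper [223. 319.] 0.7 [ 0.521 -0.282  0.028]
scene pot [296. 236.] 0.53 [0.515 0.048 0.028]
scene big_bottle [174. 374.] 0.97 [ 0.505 -0.432  0.   ]
scene calculator [291. 154.] 0.6 [0.249 0.452 0.   ]
top drawer_bottle_front [332. 222.] 0.61 [ 0.466 -0.111  0.064]
top drawer_pot_front [276. 218.] 0.58 [0.474 0.036 0.064]
top lid_hinge [188. 158.] 0.57 [0.622 0.268 0.102]
top lid_hinge [167. 139.] 0.37 [0.671 0.325 0.102]
top lid_edge [168. 139.] 0.58 [0.64  0.291 0.2  ]
top organiser [112. 187.] 0.67 [0.562 0.51  0.   ]
top dropper [382. 177.] 0.72 [ 0.598 -0.253  0.028]
top dropper [382. 214.] 0.66 [ 0.495 -0.249  0.028]
top pot [272. 201.] 0.44 [0.525 0.049 0.028]
top big_bottle [450. 213.] 0.59 [ 0.505 -0.444  0.   ]
top herb_jar [109. 188.] 0.7 [0.561 0.518 0.   ]
top calculator [132. 293.] 0.94 [0.266 0.428 0.   ]
top calculator [193. 158.] 0.71 [0.653 0.282 0.   ]
1.1 [ 0.23069425 -0.60768528  0.2502954 ] [9.83588694e-01 1.80425278e-01 1.27942688e-05 1.01136854e-05]
```

View pics/s.png

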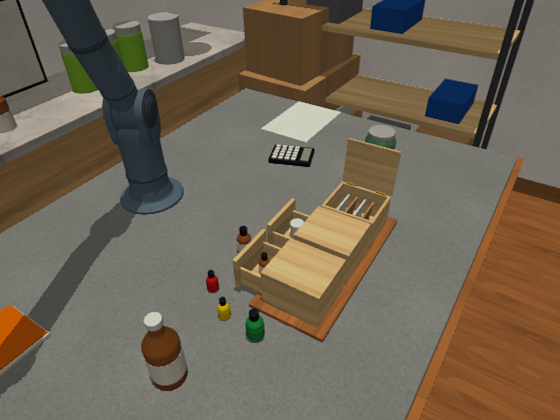

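View pics/t.png

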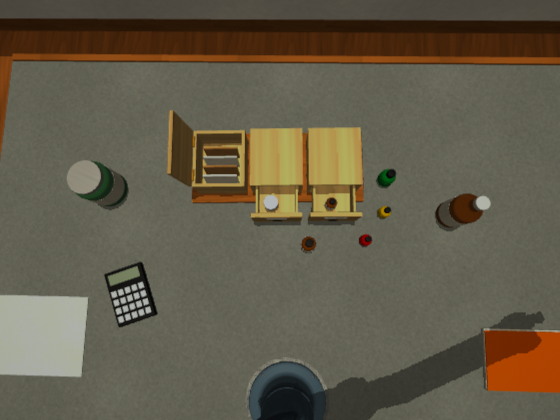

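The scene shows bin (lid raised) at left, pot drawer in the middle (top 276,215), and bottle drawer at right (335,217). A second amber bottle (308,243) stands in front of the gap, so it must be avoided. I'll zoom in for the edges.

Run:
```python
import cv2
im=cv2.imread('pics/t.png')[105:255,160:375]
im=cv2.resize(im,None,fx=3.7,fy=3.7,interpolation=cv2.INTER_CUBIC)
for i in range(0,215,20): cv2.putText(im,str(160+i),(int(i*3.7),10),0,.35,(255,255,255)); cv2.line(im,(int(i*3.7),0),(int(i*3.7),555),(255,255,255) ,1)
for i in range(0,150,15): cv2.putText(im,str(105+i),(0,int(i*3.7)),0,.35,(0,255,255)); cv2.line(im,(0,int(i*3.7)),(795,int(i*3.7)),(0,255,255),1)
cv2.imwrite('pics/tz.png',im)
```

```text
(no output)
```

View pics/tz.png

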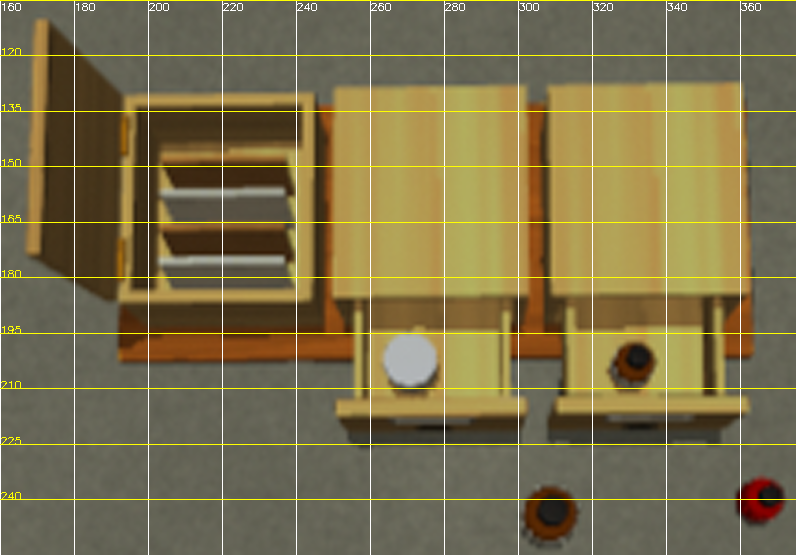

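Run:
```python
from h import *
def f(n,z,*pts):
  for p in pts: print(n,p,ray('top',p,z).round(4))
f('potmod',.112,(250,128.5),(301.5,128),(250,185.5),(302.5,185))
f('botmod',.112,(307.5,128),(360.5,127.5),(308,185),(363,184.5))
f('pot panel',.110,(251,217.3),(302,216.8))
f('bot panel',.110,(311,217),(362,216.3))
f('binrim',.102,(192,186.5),(244,186),(193.5,131),(244.5,130.5))
f('board',.012,(192,203),(363.5,202))
f('lidedge',.237,(167.5,173),(170.5,111))
f('lookalike base',0.0,(308,247));f('lookalike cap',0.075,(309,242.5))
P=camera_params('top');T=np.array(P["camera_from_world"]);print(-T[:3,:3].T@T[:3,3])
# lid edge from both views: intersect rays
def rr(c,uv):
  a=ray(c,uv,0);b=ray(c,uv,.3);return a,b-a
r={c:tip_of(c,'lid_edge')[0]['at'] for c in('scene','top')}
(a,d),(b,e)=rr('scene',r['scene']),rr('top',r['top'])
s=np.linalg.lstsq(np.c_[d,-e],b-a,rcond=None)[0];print(a+d*s[0],b+e*s[1])
for p in [(.6,0.1,.25),(.47,-.1,.15),(.6,.35,.25)]:
  print(inverse_kinematics(p,[1,0,0,0]))
```

```text
potmod (250, 128.5) [0.7002 0.1073 0.112 ]
potmod (301.5, 128) [ 0.7032 -0.0261  0.112 ]
potmod (250, 185.5) [0.5494 0.1026 0.112 ]
potmod (302.5, 185) [ 0.5529 -0.0305  0.112 ]
botmod (307.5, 128) [ 0.7034 -0.0415  0.112 ]
botmod (360.5, 127.5) [ 0.7065 -0.1778  0.112 ]
botmod (308, 185) [ 0.5531 -0.0444  0.112 ]
botmod (363, 184.5) [ 0.5566 -0.1828  0.112 ]
pot panel (251, 217.3) [0.4683 0.0977 0.11  ]
pot panel (302, 216.8) [ 0.4719 -0.0303  0.11  ]
bot panel (311, 217) [ 0.4718 -0.0528  0.11  ]
bot panel (362, 216.3) [ 0.4759 -0.1799  0.11  ]
binrim (192, 186.5) [0.5465 0.2531 0.102 ]
binrim (244, 186) [0.55   0.1189 0.102 ]
binrim (193.5, 131) [0.6953 0.2568 0.102 ]
binrim (244.5, 130.5) [0.6984 0.1226 0.102 ]
board (192, 203) [0.5187 0.2735 0.012 ]
board (363.5, 202) [ 0.5299 -0.2038  0.012 ]
lidedge (167.5, 173) [0.5474 0.2752 0.237 ]
lidedge (170.5, 111) [0.6923 0.2772 0.237 ]
lookalike base (308, 247) [ 0.4031 -0.0524  0.    ]
lookalike cap (309, 242.5) [ 0.4103 -0.0506  0.075 ]
[0.34064177 0.00834609 1.06419903]
[0.61654473 0.27071073 0.23855846] [0.62456898 0.27642891 0.24320067]
[ 0.30595955  0.3841645  -0.67027701  1.67510471  0.25544913  1.17164794
 -1.99976787]
[ 0.45275196  0.21183857 -0.3576076   2.07039116  0.09606044  0.87467751
 -1.53001225]
[-0.00699413  0.61813813 -0.85796232  1.44278523  0.47301252  1.29547745
 -2.47195411]
```

```bash
cat >> h.py <<'E'
YAW=.026
Q=[np.cos(YAW/2),np.sin(YAW/2),0,0]
U=np.array([np.cos(YAW),np.sin(YAW),0])
def push(face):
    """face: centre of the front face at tool height; pushes along U until it stops"""
    face=np.array(face); s=lambda d:face+U*d
    move_ptp(list(s(-.045)+[0,0,.2]),Q)
    f0=np.array(read_ft_force())@U
    movel(list(s(-.045)),Q,speed=.12)
    movel(list(s(-.012)),speed=.03)
    d=.05; movel(list(s(d-.011)),speed=.03)
    while d<.1:
        d+=.003; movel(list(s(d-.011)),speed=.02)
        f=np.array(read_ft_force())@U-f0
        print(round(d,3),round(f,1),np.round(np.array(read_eef_pos())-s(d-.011),4))
        if f<-7: break
    movel(list(s(d-.041)),speed=.06)
    movel(list(s(d-.041)+[0,0,.2]),speed=.2)
E
python3 - <<'E'
from h import *
move_gripper(0.0)
movel([.231,-.608,.36],speed=.15)
push([.4738,-.1163,.08])
snap('top','t2.png'); print(read_time_s())
E
```

```text
0.053 -0.4 [ 0.0006 -0.      0.0002]
0.056 -0.6 [ 0.0005 -0.0001  0.0001]
0.059 -0.7 [ 0.0004 -0.      0.    ]
0.062 -1.4 [0.0004 0.     0.    ]
0.065 -1.9 [0.0004 0.0001 0.    ]
0.068 -0.7 [0.0004 0.     0.0001]
0.071 -5.2 [-0.0025 -0.0002 -0.0007]
0.074 -9.1 [-0.0056 -0.0004 -0.0016]
13.95
```

Run:
```python
from h import *
push([.4701,.0338,.08])
print(read_time_s())
H=np.array([.621,.2555,.102]); w=.0145; tip=.019
f0=np.array(read_ft_force())
move_ptp([.58,.345,.36],Q)
movel([.62,.345,.219],Q,speed=.15)
r=.112
for th in np.radians([95,80,65,50,35,22,12,5]):
    y=H[1]-r*np.cos(th)+.010*np.sin(th)+w; z=H[2]+r*np.sin(th)+.010*np.cos(th)+tip
    movel([H[0],y,z],speed=.06)
    print(round(np.degrees(th)),(np.array(read_ft_force())-f0).round(1))
z=.112+tip+.006
while z>.112+tip-.014:
    z-=.003; movel([H[0],y,z],speed=.03)
    f=np.array(read_ft_force())-f0
    print(round(z-tip,3),f.round(1),np.round(read_eef_pos()[2]-tip,4))
    if f[2]>8: break
print(read_time_s())
snap('top','t3.png'); snap('scene','s3.png')
a=cv2.imread('pics/t3.png')[90:270,130:400];b=cv2.imread('pics/s3.png')[120:380,200:420]
a=cv2.resize(a,(600,400));b=cv2.resize(b,None,fx=400/260,fy=400/260)
cv2.imwrite('pics/c3.png',cv2.resize(np.hstack([a,b]),(800,340)))
```

```text
0.053 -0.4 [0.0006 0.0001 0.0002]
0.056 -0.7 [0.0005 0.     0.0001]
0.059 0.1 [0.0004 0.     0.    ]
0.062 -0.9 [0.0004 0.     0.    ]
0.065 -0.7 [0.0004 0.     0.    ]
0.068 -0.4 [0.0004 0.     0.    ]
0.071 -4.6 [-0.0025 -0.0002 -0.0007]
0.074 -9.7 [-0.0056 -0.0004 -0.0016]
23.7833
95 [1.  0.1 0.2]
80 [ 0.1 -0.7  0.3]
65 [0.2 0.7 0.8]
50 [ 0.2  0.7 -0.3]
35 [-0.7  1.1  0.5]
22 [ 0.3 -0.2  0.5]
12 [0.4 0.2 1.6]
5 [-1.3  0.5  0.9]
0.115 [-0.1  0.1  0.3] 0.1147
0.112 [0.7 0.6 1. ] 0.1123
0.109 [-3.8 -1.7 13.9] 0.112
32.1167
```

View pics/c3.png

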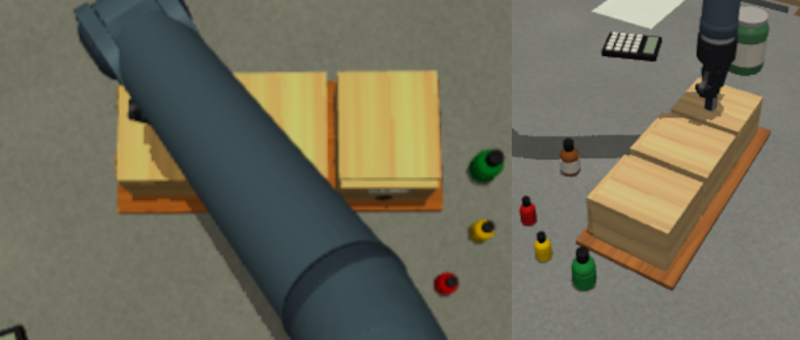

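The picture shows the lid lying level under the fingertip and both drawers home, with the bystanders in place. Next I lift off, take one clear look at the drawer fronts, then hand in.

Run:
```python
from h import *
p=np.array(read_eef_pos()); movel(list(p+[0,0,.2]),speed=.12)
move_ptp([.42,.42,.36],Q); pause(.3)
snap('top','t4.png')
a=cv2.imread('pics/t4.png')[105:255,160:375]
cv2.imwrite('pics/c4.png',cv2.resize(a,None,fx=3.7,fy=3.7,interpolation=cv2.INTER_CUBIC)); print(read_time_s())
```

```text
35.6583
```

View pics/c4.png

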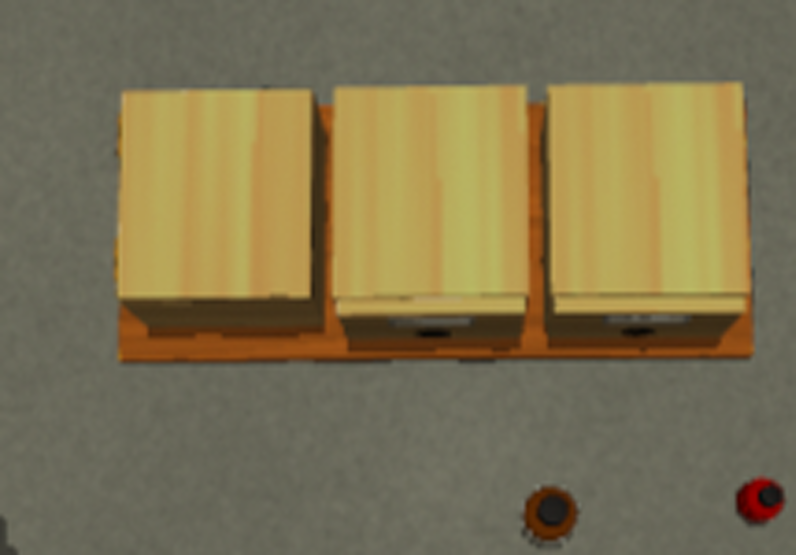

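Both fronts sit flush on their modules (crop rows ~298–312), the lid is shut, and the neighbouring bottles haven't moved.

```bash
python3 -c "
from bench import *
print(sign_off())"
```

```text
the job is handed in; nothing more can be done
None
```

Both drawers are fully home and the lid is shut, handed in at about 36 s of the 64 s; nearby bottles had not moved in the last picture, but the bottle and pot are out of sight in the closed drawers, so I could not check that they still stand.

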